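# Show a blower motor to the scanner and switch the scanner on

### The job

Book in the blower motor that stands on the round pad: turn it so that its paper label squarely faces the scanner's window, leave it standing upright in the middle of the pad, and only then switch the scanner on by turning the long bar handle on the grey isolator box a quarter turn clockwise, until it snaps fully over to on. Leave the round knob of the low regulator box and the spare motor without a label as they are.

Things in the scene. Friction and masses are not known exactly. Their poses are not given: they have to be found in the camera images.
- station: scanning station, fixed: dark steel base plate 240 x 140 x 6 mm, with a round black rubber pad at one end and an upright grey scanner block (60 x 90 mm, top 110 mm above the bench) at the other. Origin: centre of the underside of the plate, on the bench; its x axis runs from the pad to the scanner block, z up
- pad_center (a point): centre of the upper face of the round pad (90 mm in diameter), 10 mm above the bench, 55 mm from the station's origin along its -x
- scan_window (a point): centre of the dark window on the face of the scanner block that looks at the pad, 62 mm above the bench, about 99 mm horizontally from the pad's centre
- motor: loose blower motor: dark steel cylinder 54 mm in diameter, 80 mm tall, topped by a boss 36 mm wide, 4 mm high and a shaft stub 8 mm thick (98 mm in all); a white paper label about 38 mm wide and 56 mm high is on one side, with a flap 26 x 10 mm folded over the top rim. Origin: centre of the underside; its x axis points out through the middle of the label, z up
- motor_label (a point): middle of the paper label on the motor's side, 27.5 mm from its axis, 43 mm above its underside
- isolator: isolator, fixed: grey box 110 x 110 x 80 mm with a black rotary handle on its top that turns about the vertical axis through the box's centre. Origin: centre of the box's underside, on the bench. With the handle off, its long end points to the box's -x; on, to its +y
- handle (a joint): angle of the isolator's handle: 0 = off stop, 1.571 = on stop, growing clockwise seen from above. A spring pulls it to the nearer stop (about 0.2 N m at the stops, nothing half way)
- handle_axis (a point): top of the handle on its turning axis, 125 mm above the bench. The handle is a straight black bar 16 mm wide and 88 mm long with upright sides 32 mm high (93 to 125 mm above the bench), on a hub disc 56 mm in diameter that ends 93 mm above the bench; the bar reaches 58 mm from the axis on its long end and 30 mm on its short end
- handle_tip (a point): end of the handle's long end, at the top of the bar, 58 mm from the axis
- regulator: speed regulator, to be left alone, fixed: grey plastic box 90 x 90 x 55 mm with a round black knob 48 mm in diameter on top, 75 mm high in all. Origin: centre of its underside. It and the isolator change places
- knob_mark (a point): white mark on the regulator's knob, 18 mm from the knob's axis: it must stay where it is
- spare: spare motor, to be left alone, loose: bare aluminium cylinder 54 mm in diameter and 100 mm tall, without a label, with the same boss and shaft stub on top (118 mm in all), standing upright. Origin: centre of the underside
There are look-alikes about, which are no part of the job. What is shaped like the motor but orange is not meant.

How it is judged:
On the way, in this order (a step that is already met when the one before it is completed fails the run):
1. the motor stands on the pad, upright and let go, its label facing the scanner's window, with the isolator still off (angle between the x axis of motor and the x axis of station, either way round below 0.3 rad and distance between motor_label and scan_window below 0.11 m and horizontal distance between motor and pad_center below 0.025 m and angle between motor's own z axis and vertical below 0.1 rad and z of motor in the frame of pad_center below 0.006 m and contact force between the fingers and motor below 0.3 N and linear speed of motor below 0.02 m/s and value of joint handle below 0.4 rad), for 0.2 s.
2. the isolator's handle is turned on (value of joint handle above 1.4 rad), for 0.2 s.
At the end, for the whole second after the job is handed in: motor at rest, upright on the pad, within 25 mm of its centre, label facing the window within 0.3 rad; isolator handle on (over 1.4 rad); regulator knob mark moved less than 12 mm; spare motor upright, moved less than 30 mm (angle between the x axis of motor and the x axis of station, either way round below 0.3 rad and distance between motor_label and scan_window below 0.11 m and horizontal distance between motor and pad_center below 0.025 m and angle between each of motor, spare's own z axis and vertical below 0.1 rad and z of motor in the frame of pad_center below 0.006 m and linear speed of motor below 0.02 m/s and value of joint handle above 1.4 rad and distance of knob_mark from where it was at the start of the episode below 0.012 m and distance of spare from where it was at the start of the episode below 0.03 m); the robot touches nothing.
It fails at once if the regulator's knob is turned (distance of knob_mark from where it was at the start of the episode above 0.012 m).
It fails at once if the spare motor is moved or knocked over (distance of spare from where it was at the start of the episode above 0.03 m or angle between spare's own z axis and vertical above 0.3 rad).
It fails at once if the motor being booked in is tipped over (angle between motor's own z axis and vertical above 0.5 rad).
It also fails if it takes over 58 s, if anything falls off the work surface, if the arm or the gripper's body presses on something with over 40 N, if the wrist force passes 120 N, or if a joint passes its speed limit or range.

### The arm

A 6-joint arm with a two-finger parallel gripper is mounted at the origin on the work surface. World frame = base frame: x ahead of the robot, y to its left, z up, the work surface at z = 0. Lengths are in m, angles in rad, forces in N, time in s.
With the tool pointing down it reaches from about 0.25 to 0.725 m from the base axis. Payload 4 kg.
Tool frame: the origin (TCP) lies midway between the tips of the shut fingers; the grasp point (between the pads) lies 19 mm behind it (bot.grip_depth is the distance from the TCP to the grasp point, in m); z points along the fingers, y is the line along which they close (so a half turn about z gives the same grasp; the last joint's range is limited). The gripper opens to 85 mm and grips with 20 to 120 N. Pads are 22 mm wide; open, the fingers measure 114 mm over their backs; the gripper's body (76 mm by 85 mm) begins 54 mm behind the grasp point. The pads swing forward as they close: fully open they stand 13 mm farther back than shut.
Start: joints at [-1.254, 0.241, 0.005, 1.335, 0, 1.571], TCP at [0.156, -0.475, 0.208] pointing down, gripper open.
Joint ranges: [-2.72, 2.72], [-1.05, 1.87], [-1.09, 1.28], [-1.99, 2.15], [-1.42, 1.44], [-3.14, 3.14]. Speed limits (rad/s): [2.79, 2.79, 3.14, 3.14, 3.14, 3.14].

### API

Orientations are given as a unit quaternion [x, y, z, w].
In Python, from workcell import bot gives the robot as it stands.
- The arm moves only by the shell command python3 -m creep 'ROWS'. ROWS is JSON, one flat list of numbers, 5 for each row, row after row: the shift along the world's x, y, z in m, then the turn about the world's z in rad, then the finger opening in m, from 0 to 0.0854. In form: [x, y, z, twist, claw, x, y, z, twist, claw, ...]. A call has 1 to 10 rows; each row is the pose to reach, as a shift and turn from the pose commanded when the call began; what a row does not reach only later rows make up. A row lasts 1/12 s, in which the tool goes at most 41.7 mm and 7.16 degrees, less where a joint would pass 70% of its speed; a pose out of reach is approached as far as the arm can. A call with a gripper value outside its range is refused whole. The fingers move at their own pace and stop on an object; the grip force is fixed at half the most. Time passes only in rows, so rows that repeat a pose let the fingers close. It gives the time, the measured TCP pose, the force, the opening and the grip force at its end, in the units of the state.
- bot.get_obs(): the state, without advancing time (a new reading comes with each control period).
- bot.camera(name): name is "scene" or "top" or "wrist"; returns a dict with "pixels" (480x640x3 uint8, red, green, blue), "camera_matrix" (3x3 intrinsics, pixels), "extrinsics" (4x4, takes a point from world to camera coordinates); the wrist camera has in their place "T_tool_cam" (4x4, takes a point from camera to tool coordinates, whose origin is the TCP and whose axes are the flange's). Camera axes: x right, y down, z forward; pixel columns grow to the right and rows downward; lengths in m; the calibration is good to about 2 mm. A picture is of the moment at which its call begins: read the wrist's pose just before it. There is no depth.
- bot.job_done(): hands the job in; it is judged then, once.
Trained networks look in the newest picture that a camera, given by its name, has taken for a name from the list of things; names that differ only in an ending like _2 or _b are one class to them, and where a whole thing is asked for, a point or a joint stands for the part that bears it (a point fixed in the world has none). Each returns a list of dicts, best first, with "score" (0 to 1); they miss things now and then, are a little off and sometimes report something else, mostly with a low value. They report only what shows in the picture. A call takes as long as a camera call. They do not tell look-alikes from the thing itself.
- bot.look_for(camera, thing): "centre" ([column, row] as shares, 0 to 1, of the picture: columns of its width, rows of its height, amid what is visible of it).
- bot.place_of(camera, thing): "centre" ([column, row] as shares, 0 to 1, of the picture: columns of its width, rows of its height: a listed point, or the origin of a listed thing).
The state is a dict: "clock": time; "joint_pos": joint angles; "joint_vel": joint speeds; "tau": joint torques, N m; "eef_pos": TCP position; "tool_rot": TCP orientation; "ft_force": force on the tool from outside, world axes, zero at the start; "ft_torque": the same for the moment, N m; "grip_width": finger opening in m; "grasp_force": force on a finger pad.
Only numpy, scipy, OpenCV 4.12 (cv2) and the standard library are available. Lean on these libraries where they do the work, as an engineer would, in place of code of your own. Each camera call takes 0.05 s, during which the arm holds its last target. There are 200 camera calls.

## Working session

There is one attempt and no reset: what is moved stays moved. The work goes in short steps, Python scripts to look and compute and a shell command to move; the robot and the scene stay as the last step left them, time stands still between calls to the robot, and variables do not carry over. Pictures are saved under pics/ and viewed, at most 10 in all, crops included, and the job is handed in when it is done.

```bash
mkdir -p pics; cat > h.py <<'E'
import numpy as np,cv2
from workcell import bot
def px2w(c,u,v,z):
    K=np.array(c["camera_matrix"]);T=np.array(c["extrinsics"])
    d=T[:3,:3].T@np.linalg.inv(K)@[u,v,1.];o=-T[:3,:3].T@T[:3,3]
    return o+d*(z-o[2])/d[2]
def w2px(c,p):
    K=np.array(c["camera_matrix"]);T=np.array(c["extrinsics"])
    q=K@(T[:3,:3]@np.array(p)+T[:3,3]);return q[:2]/q[2]
E
python3 - <<'E'
from h import *
H=dict(station=0,pad_center=.01,scan_window=.062,motor=.01,motor_label=.053,isolator=0,handle_axis=.125,handle_tip=.125,regulator=0,knob_mark=.075,spare=0)
for n in ["top","scene"]:
    c=bot.camera(n);cv2.imwrite(f"pics/{n}0.png",c["pixels"][:,:,::-1])
    for t,z in H.items():
        for r in bot.place_of(n,t)[:3]:
            u,v=r["centre"][0]*640,r["centre"][1]*480
            print(n,t,round(r["score"],2),round(u),round(v),px2w(c,u,v,z).round(3))
E
```

```text
top station 0.66 229 245 [0.567 0.145 0.   ]
top station 0.61 207 259 [0.532 0.195 0.   ]
top pad_center 0.78 232 262 [0.525 0.134 0.01 ]
top scan_window 0.87 180 257 [0.528 0.242 0.062]
top motor 0.84 222 321 [0.39  0.151 0.01 ]
top motor 0.67 230 261 [0.527 0.14  0.01 ]
top motor 0.39 345 274 [ 0.503 -0.128  0.01 ]
top motor_label 0.9 209 317 [0.398 0.173 0.053]
top motor_label 0.66 228 251 [0.545 0.14  0.053]
top isolator 0.56 425 289 [ 0.474 -0.317  0.   ]
top handle_axis 0.66 434 285 [ 0.477 -0.307  0.125]
top handle_axis 0.16 229 264 [0.511 0.125 0.125]
top handle_tip 0.61 437 315 [ 0.415 -0.313  0.125]
top handle_tip 0.5 347 277 [ 0.49  -0.123  0.125]
top regulator 0.57 348 272 [ 0.51  -0.135  0.   ]
top knob_mark 0.76 347 278 [ 0.491 -0.127  0.075]
top spare 0.96 277 188 [0.704 0.038 0.   ]
scene station 0.96 406 278 [0.528 0.197 0.   ]
scene pad_center 0.86 385 274 [0.528 0.147 0.01 ]
scene scan_window 0.73 191 217 [ 0.361 -0.339  0.062]
scene scan_window 0.72 264 268 [ 0.586 -0.125  0.062]
scene scan_window 0.58 430 258 [0.536 0.246 0.062]
scene motor 0.76 385 244 [0.396 0.155 0.01 ]
scene motor 0.65 382 275 [0.528 0.142 0.01 ]
scene motor 0.3 191 217 [ 0.267 -0.365  0.01 ]
scene motor_label 0.8 381 265 [0.551 0.136 0.053]
scene motor_label 0.73 383 270 [0.573 0.14  0.053]
scene motor_label 0.64 394 233 [0.41  0.174 0.053]
scene isolator 0.62 199 262 [ 0.473 -0.301  0.   ]
scene handle_axis 0.62 190 219 [ 0.478 -0.306  0.125]
scene handle_tip 0.81 193 207 [ 0.421 -0.311  0.125]
scene regulator 0.84 265 269 [ 0.5   -0.135  0.   ]
scene regulator 0.28 198 260 [ 0.464 -0.304  0.   ]
scene knob_mark 0.79 272 244 [ 0.503 -0.115  0.075]
scene spare 0.75 335 321 [0.688 0.034 0.   ]
scene spare 0.25 194 208 [ 0.201 -0.374  0.   ]
```

View pics/top0.png

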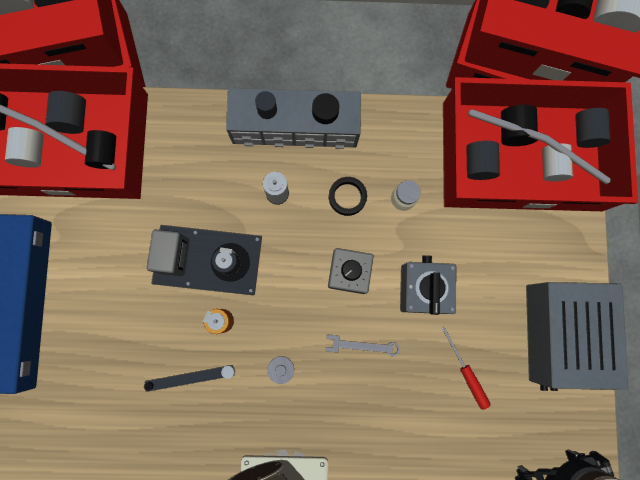

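View pics/scene0.png

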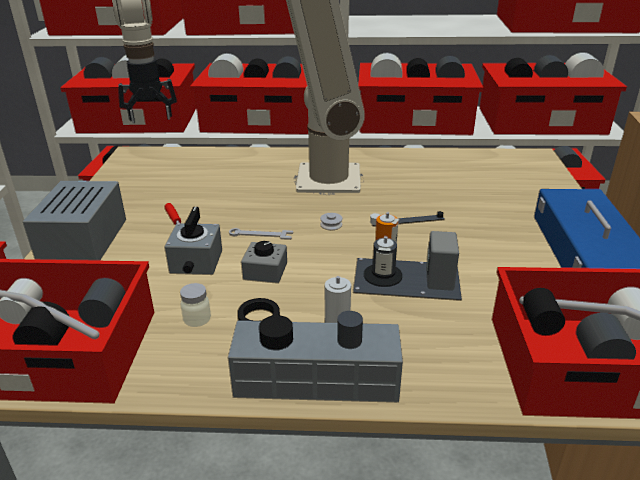

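The top view shows the scanner at (165,251) on the left, the dark motor on the pad at about (228,258), the orange look-alike at (216,320), and the isolator at (430,288) with its handle pointing down (-x). In the scene view the motor's label faces the camera, which is about +x.

```bash
python3 - <<'E'
from h import *
a=cv2.imread("pics/top0.png");b=cv2.imread("pics/scene0.png")
f=lambda i,x,y,w,h,s:cv2.resize(i[y:y+h,x:x+w],None,fx=s,fy=s,interpolation=cv2.INTER_CUBIC)
A=f(a,145,215,130,90,6)
B=np.hstack([f(a,395,250,70,70,5),f(b,345,225,80,70,5)])
cv2.imwrite("pics/c1.png",A);cv2.imwrite("pics/c2.png",B)
o=bot.get_obs();print(o["eef_pos"],o["tool_rot"],o["grip_width"])
E
```

```text
[ 0.15577212 -0.47512614  0.20751738] [9.87482409e-01 1.57729171e-01 1.37158048e-05 1.22418512e-05] 0.08551125537084474
```

View pics/c1.png

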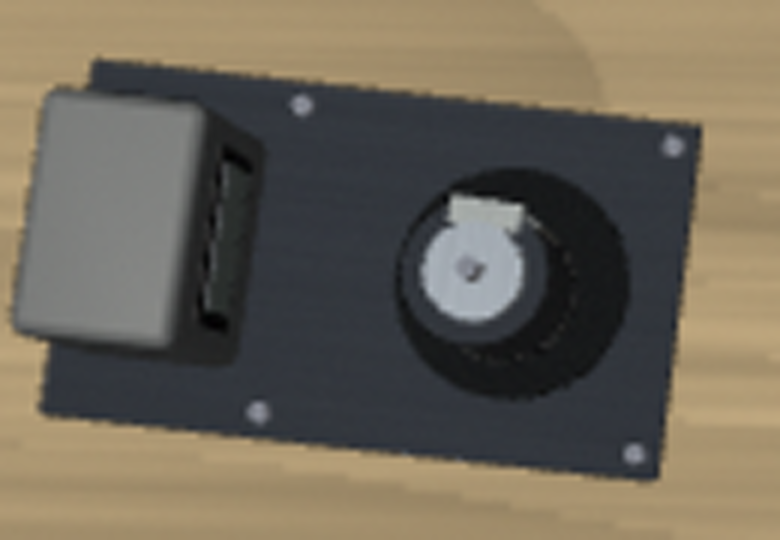

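View pics/c2.png

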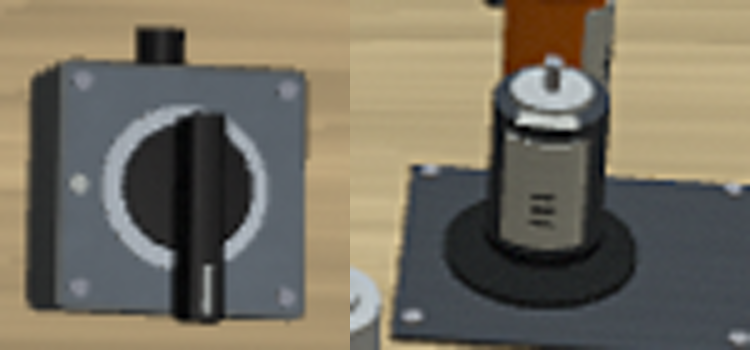

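The crops show the label flap at about (486,213) against the boss centre at (472,268), so the label faces image-up, roughly +x, and the scanner window is to the left. The handle is a vertical bar with its long end down.

```bash
python3 - <<'E'
from h import *
from scipy.spatial.transform import Rotation as R
c=bot.camera("top")
P=lambda x,y,z:px2w(c,145+(x+.5)/6-.5,215+(y+.5)/6-.5,z)
Q=lambda x,y,z:px2w(c,395+(x+.5)/5-.5,250+(y+.5)/5-.5,z)
C=np.array([P(*q,.006) for q in [(95,60),(701,126),(658,480),(40,413)]])
ang=lambda d:np.degrees(np.arctan2(d[1],d[0]))
print("station",C.mean(0),ang(C[0]-C[1]),ang(C[3]-C[2]),ang(C[1]-C[2])+90,np.linalg.norm(C[0]-C[1]),np.linalg.norm(C[1]-C[2]))
a=np.radians((ang(C[0]-C[1])+ang(C[3]-C[2])+ang(C[1]-C[2])+90)/3)
print("a",np.degrees(a),"pad from station",C.mean(0)-.055*np.array([np.cos(a),np.sin(a),0]))
print("pad",P(513,284,.01))
m=P(472,268,.094);f=P(486,213,.09);print("motor",m,ang(f-m),P(471,267,.107), np.linalg.norm(f-m))
s=Q(207,115,.125);t=Q(199,322,.125);d=(t-s);L=np.linalg.norm(d);print("handle",s,t,L,ang(d),"axis",s+d/L*.030,t-d/L*.058)
bx=[Q(*q,.08) for q in [(62,62),(308,72),(303,320),(55,310)]];print("box",np.mean(bx,0),[np.linalg.norm(bx[i]-bx[i-1]) for i in range(4)],ang(bx[0]-bx[1]))
o=bot.get_obs();print(R.from_quat(o["tool_rot"]).as_matrix().round(3))
E
```

```text
station [0.52991995 0.19413591 0.006     ] 85.26584246614782 85.28136776906815 85.38118009969934 0.23781989794749628 0.13829441452668942
a 85.30946344497177 pad from station [0.52542239 0.13932011 0.006     ]
pad [0.52489011 0.13948675 0.01      ]
motor [0.52252751 0.14188505 0.094     ] -9.478554549536186 [0.5216143  0.14013962 0.107     ] 0.021152082973535404
handle [ 0.50304599 -0.31112426  0.125     ] [ 0.41659781 -0.30719721  0.125     ] 0.08653732676121514 177.39903247077828 axis [ 0.47307689 -0.30976287  0.125     ] [ 0.47453806 -0.30982924  0.125     ]
box [ 0.47358535 -0.31089935  0.08      ] [np.float64(0.10804720723964567), np.float64(0.10845002893728027), np.float64(0.10813490488499738), np.float64(0.10791725325591259)] 89.16847979167403
[[ 0.95   0.312 -0.   ]
 [ 0.312 -0.95   0.   ]
 [-0.    -0.    -1.   ]]
```

```bash
python3 -m creep '[0.366,0.616,0,0.35,0.085, 0.366,0.616,0,0.35,0.085, 0.366,0.616,0,0.35,0.085, 0.366,0.616,0,0.35,0.085, 0.366,0.616,0,0.35,0.085, 0.366,0.616,0,0.35,0.085, 0.366,0.616,0,0.35,0.085, 0.366,0.616,0,0.35,0.085, 0.366,0.616,0,0.35,0.085, 0.366,0.616,0,0.35,0.085]'; python3 -c "
from h import *;print(bot.get_obs()['joint_pos'])"
```

```text
clock: 2.08
eef_pos: [0.3693, -0.115, 0.2079]
tool_rot: [0.945, 0.327, 0.0, 0.0]
ft_force: [0.7, -0.8, -0.5]
grip_width: 0.0852
grasp_force: 0.0
[-3.01889210e-01  1.42733425e-02 -2.57459113e-01  1.29776786e+00
 -1.41210993e-04  2.17305013e+00]
```

```bash
python3 -m creep '[0.153,0.256,0,0,0.085, 0.153,0.256,0,0,0.085, 0.153,0.256,0,0,0.085, 0.153,0.256,0,0,0.085, 0.153,0.256,0,0,0.085, 0.153,0.256,0,0,0.085, 0.153,0.256,0,0,0.085, 0.153,0.256,0,0,0.085, 0.153,0.256,0,0,0.085]'; python3 - <<'E'
from h import *
from scipy.spatial.transform import Rotation as R
o=bot.get_obs();c=bot.camera("wrist");print(o["eef_pos"])
T=np.eye(4);T[:3,:3]=R.from_quat(o["tool_rot"]).as_matrix();T[:3,3]=o["eef_pos"]
c["extrinsics"]=np.linalg.inv(T@np.array(c["T_tool_cam"]))
np.savez("w1.npz",K=c["camera_matrix"],E=c["extrinsics"])
cv2.imwrite("pics/w1.png",c["pixels"][:,:,::-1])
for t,z in dict(motor=.01,motor_label=.053,pad_center=.01,scan_window=.062).items():
    for r in bot.place_of("wrist",t)[:2]:
        u,v=r["centre"][0]*640,r["centre"][1]*480
        print(t,round(r["score"],2),round(u),round(v),px2w(c,u,v,z).round(4))
E
```

```text
clock: 2.83
eef_pos: [0.5223, 0.1415, 0.2065]
tool_rot: [0.944, 0.329, -0.0, -0.0]
ft_force: [-0.1, -0.8, 0.3]
grip_width: 0.0848
grasp_force: 0.0
[0.52234141 0.14150062 0.20651183]
motor 0.83 238 289 [0.3939 0.1526 0.01  ]
motor 0.63 318 205 [0.5214 0.1416 0.01  ]
motor_label 0.91 343 197 [0.5479 0.1348 0.053 ]
motor_label 0.82 212 283 [0.4057 0.1793 0.053 ]
scan_window 0.59 234 138 [0.531 0.238 0.062]
```

View pics/w1.png

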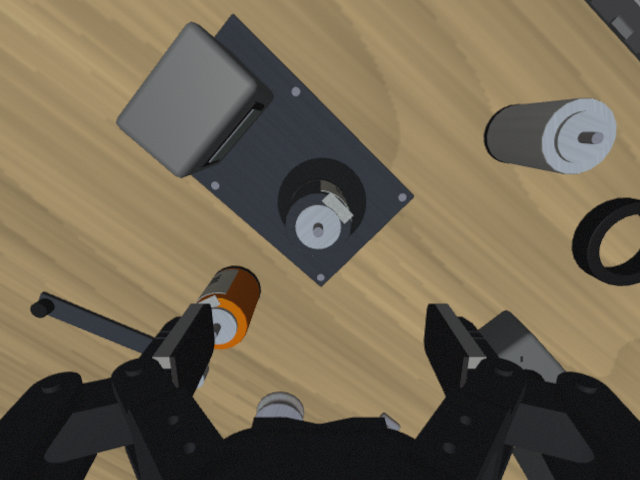

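The motor's boss is at (318,228) with its flap at (338,207). The orange look-alike (220,325) and the spare (580,135) are clear of the fingers.

```bash
python3 - <<'E'
from h import *
w=np.load("w1.npz");c=dict(camera_matrix=w["K"],extrinsics=w["E"])
m=px2w(c,318,228,.094);f=px2w(c,338,207,.09);d=f-m
print(m,f,np.degrees(np.arctan2(d[1],d[0])),np.linalg.norm(d), px2w(c,322,203,.01))
C=[px2w(c,*q,.006) for q in [(233,15),(413,195),(322,286)]]
for d in (C[0]-C[1],C[1]-C[2]):print(np.degrees(np.arctan2(d[1],d[0])),np.linalg.norm(d))
E
```

```text
[0.52082165 0.14124128 0.094     ] [0.54329462 0.13888077 0.09      ] -5.996236701022118 0.022947907129772894 [0.52541718 0.13997785 0.01      ]
85.32467596989154 0.23519540212558662
-3.9554074941898305 0.13666071207510133
```

```bash
python3 -m creep '[-0.001,0,-0.08,0,0.085, -0.001,0,-0.12,0,0.085, -0.001,0,-0.145,0,0.085, -0.001,0,-0.161,0,0.085, -0.001,0,-0.161,0,0.085, -0.001,0,-0.161,0,0.05, -0.001,0,-0.161,0,0.05, -0.001,0,-0.161,0,0.05, -0.001,0,-0.161,0,0.045, -0.001,0,-0.161,0,0.045]'
```

```text
clock: 3.92
eef_pos: [0.5233, 0.1398, 0.0504]
tool_rot: [0.945, 0.327, 0.003, 0.0]
ft_force: [-1.8, 1.7, 7.1]
grip_width: 0.0516
grasp_force: 62.4
```

```bash
python3 -m creep '[0,0,0.006,0,0.045, 0,0,0.006,0,0.045, 0,0,0.006,0.1,0.045, 0,0,0.006,0.2,0.045, 0,0,0.006,0.3,0.045, 0,0,0.006,0.4,0.045, 0,0,0.006,0.5,0.045]'
```

```text
clock: 4.5
eef_pos: [0.5207, 0.139, 0.0528]
tool_rot: [0.833, 0.553, 0.0, 0.0]
ft_force: [0.4, 1.0, -3.4]
grip_width: 0.051
grasp_force: 63.2
```

```bash
python3 -m creep '[0.001,0,0,0.12,0.045, 0.002,0,0,0.24,0.045, 0.003,0,0,0.36,0.045, 0.003,0,0,0.48,0.045, 0.003,0,0,0.6,0.045, 0.003,0,0,0.72,0.045, 0.003,0,0,0.84,0.045, 0.003,0,0,0.96,0.045, 0.003,0,0,1.08,0.045, 0.003,0,0,1.15,0.045]'; python3 - <<'E'
from h import *
from scipy.spatial.transform import Rotation as R
o=bot.get_obs();c=bot.camera("wrist")
cv2.imwrite("pics/w2.png",c["pixels"][:,:,::-1])
T=np.eye(4);T[:3,:3]=R.from_quat(o["tool_rot"]).as_matrix();T[:3,3]=o["eef_pos"]
np.savez("w2.npz",K=c["camera_matrix"],E=np.linalg.inv(T@np.array(c["T_tool_cam"])))
c=bot.camera("top");cv2.imwrite("pics/t2.png",cv2.resize(c["pixels"][215:305,145:275,::-1],None,fx=6,fy=6,interpolation=cv2.INTER_CUBIC))
E
```

```text
clock: 5.33
eef_pos: [0.5237, 0.139, 0.0527]
tool_rot: [0.398, 0.917, -0.0, 0.0]
ft_force: [0.1, 0.4, -2.8]
grip_width: 0.0513
grasp_force: 63.2
```

View pics/w2.png

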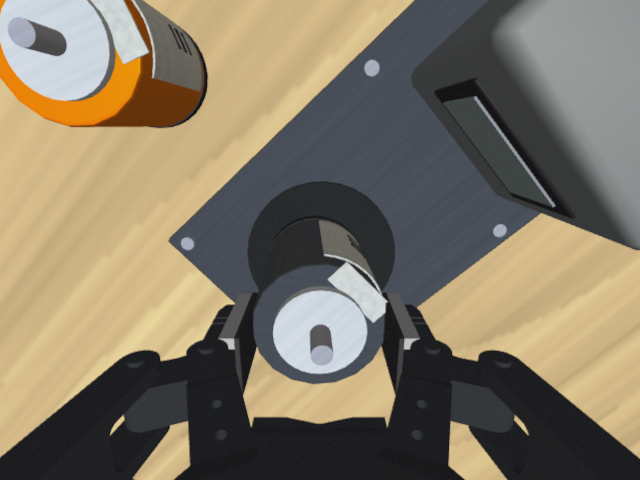

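The motor is gripped upright with its flap at (358,292) and boss at (320,333), so the label now points toward the scanner window.

```bash
python3 - <<'E'
from h import *
w=np.load("w2.npz");c=dict(camera_matrix=w["K"],extrinsics=w["E"])
for dz in (.0,.004):
    m=px2w(c,320,333,.094+dz);f=px2w(c,358,291,.09+dz);d=f-m
    print(m,np.degrees(np.arctan2(d[1],d[0])),np.linalg.norm(d), px2w(c,321,250,.01))
    a,b=[px2w(c,*q,.09+dz) for q in [(336,270),(375,317)]];d=b-a;print(np.degrees(np.arctan2(d[1],d[0]))+90)
C=[px2w(c,*q,.006) for q in [(170,240),(415,5)]];d=C[1]-C[0];print(np.degrees(np.arctan2(d[1],d[0])))
E
```

```text
[0.52559448 0.1385872  0.094     ] 90.54410981212564 0.022217197013515273 [0.52261013 0.14311999 0.01      ]
81.19453775680728
[0.52389087 0.14038501 0.098     ] 90.40261681185257 0.02149758043154329 [0.52261013 0.14311999 0.01      ]
81.1945377568073
84.92805208436201
```

```bash
python3 -m creep '[0,0,-0.002,0,0.045, 0,0,-0.004,0,0.045, 0,0,-0.005,0,0.045, 0,0,-0.005,0,0.045]'
```

```text
clock: 5.77
eef_pos: [0.5246, 0.1386, 0.0503]
tool_rot: [0.402, 0.916, 0.0, 0.002]
ft_force: [-4.1, -1.8, 13.0]
grip_width: 0.0516
grasp_force: 64.8
```

```bash
python3 -m creep '[0,0,0.0025,0,0.045, 0,0,0.0025,0,0.045, 0,0,0.0025,0,0.085, 0,0,0.0025,0,0.085, 0,0,0.0025,0,0.085, 0,0,0.0025,0,0.085, 0,0,0.03,0,0.085, 0,0,0.07,0,0.085, 0,0,0.11,0,0.085, 0,0,0.15,0,0.085]'; python3 - <<'E'
from h import *
from scipy.spatial.transform import Rotation as R
o=bot.get_obs();c=bot.camera("wrist");print(o["eef_pos"],o["joint_pos"])
T=np.eye(4);T[:3,:3]=R.from_quat(o["tool_rot"]).as_matrix();T[:3,3]=o["eef_pos"]
np.savez("w3.npz",K=c["camera_matrix"],E=np.linalg.inv(T@np.array(c["T_tool_cam"])))
cv2.imwrite("pics/w3.png",c["pixels"][:,:,::-1])
E
```

```text
clock: 6.6
eef_pos: [0.5231, 0.139, 0.1988]
tool_rot: [0.401, 0.916, -0.0, -0.0]
ft_force: [1.1, 0.6, 0.3]
grip_width: 0.085
grasp_force: 0.0
[0.52308856 0.13901515 0.19878682] [2.59729409e-01 3.27240942e-01 1.00127610e-01 1.34477188e+00
 4.09738677e-05 1.08462532e+00]
```

View pics/w3.png

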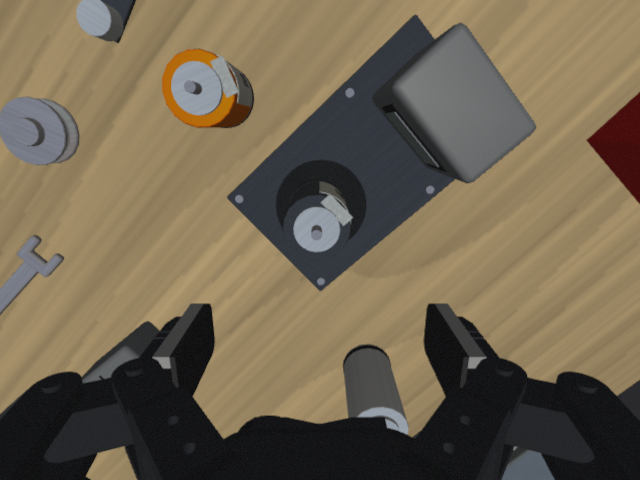

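The motor stands on the pad at about (320,205), flap toward the scanner. The view is the same in the tool frame as before the 94° turn, so the label heading is about 85°. Next is the isolator.

```bash
python3 -m creep '[-0.049,-0.449,0.02,0.778,0.085, -0.049,-0.449,0.02,0.778,0.085, -0.049,-0.449,0.02,0.778,0.085, -0.049,-0.449,0.02,0.778,0.085, -0.049,-0.449,0.02,0.778,0.085, -0.049,-0.449,0.02,0.778,0.085, -0.049,-0.449,0.02,0.778,0.085, -0.049,-0.449,0.02,0.778,0.085, -0.049,-0.449,0.02,0.778,0.085, -0.049,-0.449,0.02,0.778,0.085]'
```

```text
clock: 7.48
eef_pos: [0.481, -0.2508, 0.2148]
tool_rot: [0.023, 1.0, -0.0, 0.0]
ft_force: [1.4, -0.5, 0.2]
grip_width: 0.0851
grasp_force: 0.0
```

```bash
python3 -m creep '[-0.007,-0.059,0.004,0,0.06, -0.007,-0.059,0.004,0,0.06, -0.007,-0.059,0.004,0,0.06]'; python3 - <<'E'
from h import *
from scipy.spatial.transform import Rotation as R
o=bot.get_obs();c=bot.camera("wrist");print(o["eef_pos"])
T=np.eye(4);T[:3,:3]=R.from_quat(o["tool_rot"]).as_matrix();T[:3,3]=o["eef_pos"];print(T[:3,1])
c["extrinsics"]=np.linalg.inv(T@np.array(c["T_tool_cam"]))
cv2.imwrite("pics/w4.png",c["pixels"][:,:,::-1])
np.savez("w4.npz",K=c["camera_matrix"],E=c["extrinsics"])
for t,z in dict(handle_axis=.125,handle_tip=.125,isolator=0).items():
    for r in bot.place_of("wrist",t)[:2]:
        u,v=r["centre"][0]*640,r["centre"][1]*480
        print(t,round(r["score"],2),round(u),round(v),px2w(c,u,v,z).round(4))
E
```

```text
clock: 7.73
eef_pos: [0.4737, -0.3124, 0.2183]
tool_rot: [0.026, 1.0, -0.001, 0.0]
ft_force: [-0.3, -0.1, -0.1]
grip_width: 0.0597
grasp_force: 0.0
[ 0.47369087 -0.31238754  0.21831501]
[ 0.05286567  0.99860036 -0.00159666]
handle_axis 0.87 321 232 [ 0.4735 -0.3107  0.125 ]
handle_tip 0.75 314 153 [ 0.4168 -0.3123  0.125 ]
isolator 0.79 318 199 [ 0.4739 -0.3128  0.    ]
```

View pics/w4.png

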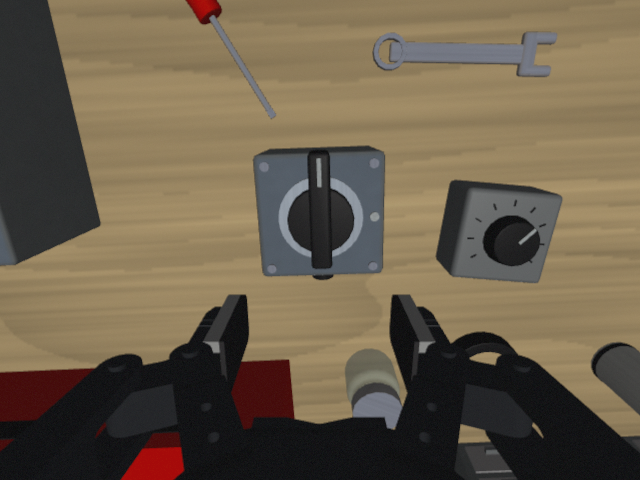

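The bar lies straight between the fingers, with its axis at (321,232) and its tip at (319,153). The ON dot is on the right, on the regulator side (+y).

```bash
python3 -m creep '[0,0.0015,-0.04,0,0.06, 0,0.0015,-0.08,0,0.06, 0,0.0015,-0.11,0,0.06, 0,0.0015,-0.119,0,0.06, 0,0.0015,-0.119,0,0.03, 0,0.0015,-0.119,0,0.01, 0,0.0015,-0.119,0,0.01, 0,0.0015,-0.119,0,0.01, 0,0.0015,-0.119,0,0.01, 0,0.0015,-0.119,0,0.01]'
```

```text
clock: 8.77
eef_pos: [0.4755, -0.3071, 0.1016]
tool_rot: [0.023, 1.0, -0.001, 0.001]
ft_force: [0.5, 0.9, 4.3]
grip_width: 0.0101
grasp_force: 1.9
```

```bash
python3 -m creep '[0,0,0,0,0, 0,0,0,0,0, 0,0,0,0,0]'; python3 - <<'E'
from h import *
c=bot.camera("scene");cv2.imwrite("pics/s5.png",cv2.resize(c["pixels"][170:290,140:260,::-1],None,fx=5,fy=5,interpolation=cv2.INTER_CUBIC))
E
```

```text
clock: 9.02
eef_pos: [0.4754, -0.3072, 0.1013]
tool_rot: [0.024, 1.0, -0.001, 0.001]
ft_force: [1.3, 0.2, 5.5]
grip_width: -0.0
grasp_force: 3.0
```

View pics/s5.png

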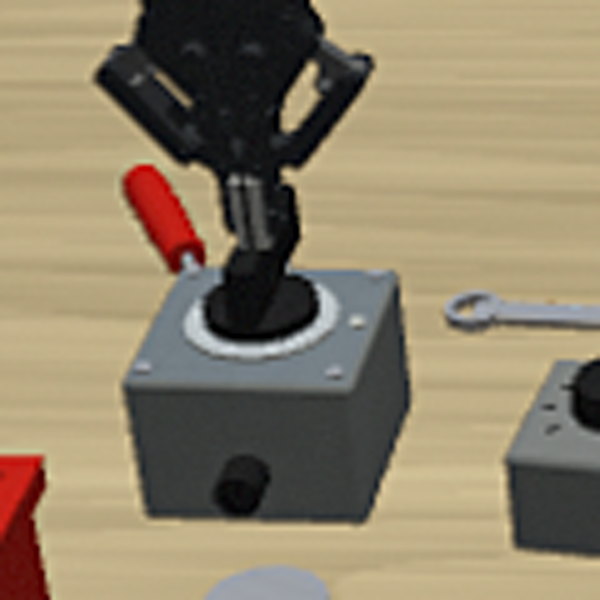

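```bash
python3 - <<'E'
from h import *
o=bot.get_obs();print(o["eef_pos"],o["ft_torque"],o["ft_force"],o["joint_pos"])
c=bot.camera("scene")
e=np.array(o["eef_pos"])
for n,p in dict(tcp=e,up20=e+[0,0,.02],up40=e+[0,0,.04],up60=e+[0,0,.06],ax=[.4738,-.3108,.125],ax93=[.4738,-.3108,.093],short=[.5038,-.3118,.125],tip=[.416,-.3085,.125]).items():
    q=w2px(c,p);print(n,q.round(1),((q-[140,170])*5).round())
from scipy.spatial.transform import Rotation as R
def show(cam,c):
  for t,z in dict(handle_axis=.125,handle_tip=.125).items():
    for r in bot.place_of(cam,t)[:2]:
        u,v=r["centre"][0]*640,r["centre"][1]*480
        print(cam,t,round(r["score"],2),round(u),round(v),px2w(c,u,v,z).round(4))
show("scene",c);show("top",bot.camera("top"))
T=np.eye(4);T[:3,:3]=R.from_quat(o["tool_rot"]).as_matrix();T[:3,3]=o["eef_pos"]
c=bot.camera("wrist");cv2.imwrite("pics/w5.png",c["pixels"][:,:,::-1]);c["extrinsics"]=np.linalg.inv(T@np.array(c["T_tool_cam"]));show("wrist",c)
E
```

```text
[ 0.47538649 -0.30721825  0.1012804 ] [-0.11699498  0.01077052 -0.04795431] [ 1.03186601 -0.56484429  6.47575257] [-5.73643570e-01  4.32452172e-01 -5.12767509e-03  1.13003642e+00
 -1.56552125e-04 -5.26567642e-01]
tcp [191.1 226.7] [256. 284.]
up20 [190.1 219.4] [250. 247.]
up40 [189.  211.9] [245. 209.]
up60 [187.9 204.2] [239. 171.]
ax [188.5 217.6] [242. 238.]
ax93 [190.2 229.4] [251. 297.]
short [185.1 224.1] [226. 270.]
tip [194.8 205.8] [274. 179.]
scene handle_axis 0.83 194 218 [ 0.4763 -0.2979  0.125 ]
scene handle_tip 0.91 194 207 [ 0.4242 -0.3097  0.125 ]
top handle_tip 0.84 438 315 [ 0.4148 -0.3149  0.125 ]
top handle_tip 0.38 230 262 [0.5136 0.122  0.125 ]
wrist handle_axis 0.92 309 305 [ 0.474  -0.3107  0.125 ]
wrist handle_tip 0.67 637 285 [ 0.471  -0.1705  0.125 ]
wrist handle_tip 0.61 302 169 [ 0.4157 -0.3104  0.125 ]
```

View pics/w5.png

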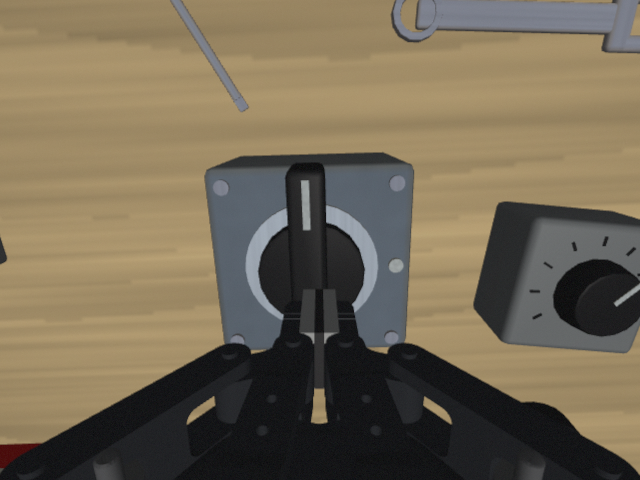

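The fingers straddle the bar, though only near their tips, so the pads tilt. I'll reopen them, go slightly deeper, re-close and twist clockwise.

```bash
python3 -m creep '[0,0,0,0,0.04, 0,0,0,0,0.04, 0,0,-0.003,0,0.04, 0,0,-0.003,0,0.04, 0,0,-0.003,0,0.014, 0,0,-0.003,0,0.014, 0,0,-0.003,0,0.014, 0,0,-0.003,-0.1,0.014, 0,0,-0.003,-0.2,0.014, 0,0,-0.003,-0.3,0.014]'; python3 - <<'E'
from h import *
from scipy.spatial.transform import Rotation as R
o=bot.get_obs();c=bot.camera("wrist");T=np.eye(4);T[:3,:3]=R.from_quat(o["tool_rot"]).as_matrix();T[:3,3]=o["eef_pos"]
c["extrinsics"]=np.linalg.inv(T@np.array(c["T_tool_cam"]));print(o["ft_torque"])
for t in("handle_axis","handle_tip"):
    for r in bot.place_of("wrist",t)[:2]:
        u,v=r["centre"][0]*640,r["centre"][1]*480
        print(t,round(r["score"],2),round(u),round(v),px2w(c,u,v,.125).round(4))
E
```

```text
clock: 10.35
eef_pos: [0.4737, -0.3113, 0.0968]
tool_rot: [0.176, 0.984, -0.004, 0.0]
ft_force: [-1.0, -11.2, -1.9]
grip_width: 0.0146
grasp_force: 30.6
[-2.3463858   0.35248498  0.20711936]
handle_axis 0.66 317 311 [ 0.4732 -0.311   0.125 ]
handle_tip 0.55 313 175 [ 0.4189 -0.2926  0.125 ]
```

The handle is following (about 17° so far), so I continue.

```bash
python3 -m creep '[0,0,0,-0.12,0.014, 0,0,0,-0.24,0.014, 0,0,0,-0.36,0.014, 0,0,0,-0.48,0.014, 0,0,0,-0.6,0.014, 0,0,0,-0.72,0.014, 0,0,0,-0.84,0.014, 0,0,0,-0.96,0.014, 0,0,0,-1.08,0.014, 0,0,0,-1.2,0.014]' && python3 -m creep '[0,0,0,-0.07,0.014, 0,0,0,-0.07,0.014, 0,0,0,-0.07,0.014, 0,0,0,-0.07,0.05, 0,0,0,-0.07,0.05, 0,0,0,-0.07,0.05, 0,0,0.03,-0.07,0.05, 0,0,0.07,-0.07,0.05, 0,0,0.11,-0.07,0.05, 0,0,0.12,-0.07,0.05]'; python3 - <<'E'
from h import *
from scipy.spatial.transform import Rotation as R
o=bot.get_obs();c=bot.camera("wrist");T=np.eye(4);T[:3,:3]=R.from_quat(o["tool_rot"]).as_matrix();T[:3,3]=o["eef_pos"]
c["extrinsics"]=np.linalg.inv(T@np.array(c["T_tool_cam"]))
def show(n,c,H):
  for t,z in H.items():
    for r in bot.place_of(n,t)[:2]:
        u,v=r["centre"][0]*640,r["centre"][1]*480
        print(n,t,round(r["score"],2),round(u),round(v),px2w(c,u,v,z).round(4))
show("wrist",c,dict(handle_axis=.125,handle_tip=.125))
for n in("scene","top"):show(n,bot.camera(n),dict(handle_tip=.125,knob_mark=.075,motor=.01,motor_label=.053,spare=0))
E
```

```text
clock: 11.33
eef_pos: [0.4736, -0.3115, 0.0969]
tool_rot: [0.702, 0.712, -0.004, 0.003]
ft_force: [-2.1, -12.0, -2.1]
grip_width: 0.0149
grasp_force: 30.5
clock: 12.17
eef_pos: [0.4772, -0.3075, 0.2238]
tool_rot: [0.723, 0.691, 0.001, 0.005]
ft_force: [0.8, -0.1, 0.7]
grip_width: 0.0501
grasp_force: 0.0
wrist handle_axis 0.86 313 236 [ 0.474  -0.3119  0.125 ]
wrist handle_tip 0.67 310 159 [ 0.4747 -0.2542  0.125 ]
wrist handle_tip 0.5 310 234 [ 0.4715 -0.3103  0.125 ]
scene handle_tip 0.89 212 221 [ 0.4869 -0.2535  0.125 ]
scene knob_mark 0.6 270 240 [ 0.4871 -0.1202  0.075 ]
scene knob_mark 0.17 394 257 [0.5502 0.1638 0.075 ]
scene motor 0.96 380 270 [0.5118 0.1368 0.01  ]
scene motor 0.71 384 243 [0.3892 0.1537 0.01  ]
scene motor_label 0.9 397 236 [0.4247 0.1797 0.053 ]
scene motor_label 0.72 396 256 [0.5129 0.1709 0.053 ]
scene spare 0.87 338 319 [0.6817 0.0404 0.    ]
scene spare 0.75 214 217 [ 0.2511 -0.307   0.    ]
top handle_tip 0.82 412 288 [ 0.4684 -0.2596  0.125 ]
top knob_mark 0.58 348 275 [ 0.4975 -0.1284  0.075 ]
top motor 0.7 230 261 [0.5267 0.1397 0.01  ]
top motor 0.7 221 318 [0.3956 0.1534 0.01  ]
top motor_label 0.98 209 315 [0.4025 0.1728 0.053 ]
top motor_label 0.67 217 260 [0.5244 0.1613 0.053 ]
top spare 0.61 277 189 [0.7041 0.0373 0.    ]
```

```bash
python3 -c "
from h import *;print(bot.job_done())"
```

```text
the job is handed in; nothing more can be done
None
```

The job is handed in, but `job_done()` returned no verdict. By my last camera measurements the motor stands mid-pad with its label facing the scanner window, the isolator handle is at its on stop, and the regulator knob and spare motor look unmoved.

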